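# Nest the dosing cups and open the push-and-turn bottle

## Task

Get ready to measure out the vegetable wash: stand the loose steel cup upright inside the matching cup on the plate, nested all the way down, setting it in without dropping it. Then open the bottle's child-safe cap: press it down, turn it anticlockwise while pressed, and lift it off. Finish still holding the cap upright in the gripper straight above the bottle's neck, a few centimetres clear of it; keep the cups upright and leave everything else on the table where it is.

Things in the scene. Friction and masses are not known exactly. Their poses are not given: they have to be found in the camera images.
- loose_cup: the steel cup standing alone on the bare table, 60 mm tall, to be nested; same shape as saucer_cup. Conical: outer diameter 42 mm at the foot, 56 mm at 36 mm height, then a wider upright lip, 63 mm outer diameter, from 38 to 60 mm height. Wall 2.6 mm, solid weighted bottom 26 mm thick. About 0.16 kg. Origin at the centre of its underside, z up
- saucer_cup: the identical steel cup that stands on the round plate (same sizes and origin). The loose cup nested in it rests on its inner floor, 26 mm above its underside, with about 2 mm play all round, and stands 26 mm proud, so only its top 26 mm may be gripped
- plate: round white ceramic plate, 180 mm diameter, 18 mm high at the rim, loose, 0.45 kg; its flat middle, on which saucer_cup stands, is 5 mm above the table. Origin at the centre of its underside
- bottle: grey plastic bottle of vegetable wash, 76 mm diameter, fixed in a round steel holder on the table: it neither shifts nor turns. Origin on its axis at table height, z up
- cap: white ribbed push-and-turn cap, diameter 53 mm, 34 mm tall, 0.03 kg, gripped by its sides. Origin at its underside's centre; top 139 mm above the table. Bayonet: push down at least 4 mm (bottoms at 6.5), keep down, turn anticlockwise seen from above 60 degrees (free from 50 to 70, then a hard stop), lift off. Unpressed it turns under 5 degrees. Locked, its x axis lies along the bottle's
- neck (a point): centre of the bottle neck's top rim, 128.5 mm above the table; the neck is 33 mm in diameter. With the cap locked this point is 23.5 mm above the cap's underside, inside it
- seat (a joint): the sprung seat in the neck under the cap (m, down is positive): 0 with the cap locked, 0.0065 pressed fully down, -0.004 with the cap off. Its spring pushes the cap up with 6 N when locked, 11 N pressed fully down
- spoon: short olive-wood spoon, 145 mm, lying near the robot; stays where it is. Origin at its middle underneath
- scoop: stainless measuring scoop, 125 mm long, lying beyond the task's things; stays where it is
- salt_bowl: small wooden bowl, 68 mm diameter, 26 mm high; stays where it is
- dip_bowl: small blue ceramic bowl, 80 mm diameter, 32 mm high; stays where it is
- mill: turned wooden pepper mill, 120 mm tall, 54 mm diameter; stays where it is
- olive_jar: jar with brass lid, 90 mm tall, 68 mm diameter; stays where it is
- spinner: plastic salad spinner with crank and latch, 254 mm diameter, 204 mm tall with its crank knob, fixed at the left side of the table
Mind the look-alikes: they are no part of the job. There is more than one size of the plate; the job needs the largest. There is more than one size of the cap; the job needs the larger.

How it is judged:
By the outcome, as a careful person would: the job done as asked, in the order asked, and still so for the second after the job is handed in, while the arm keeps its last pose, push and grip.
It also fails if it takes over 54 s, if anything falls off the work surface, if the arm or the gripper's body presses on something with over 40 N, if the wrist force passes 120 N, or if a joint passes its speed limit or range.

## Robot

A 6-joint arm with a two-finger parallel gripper is mounted at the origin on the work surface. World frame = base frame: x ahead of the robot, y to its left, z up, the work surface at z = 0. Lengths are in mm, angles in rad, forces in N, time in s.
With the tool pointing down it reaches from about 325 to 850 mm from the base axis. Payload 15.5 kg.
Tool frame: the origin (TCP) lies midway between the tips of the shut fingers; the grasp point (between the pads) lies 19 mm behind it (robot.tcp_to_grasp is the distance from the TCP to the grasp point, in mm); z points along the fingers, y is the line along which they close (so a half turn about z gives the same grasp; the last joint's range is limited). The gripper opens to 91 mm and grips with 3 to 60 N. Pads are 32 mm wide; open, the fingers measure 118 mm over their backs; the gripper's body (76 mm by 178 mm) begins 60 mm behind the grasp point.
Start: joints at [1.006, 0.494, 1.345, -0, 1.302, -0.096], TCP at [282.938, 557.29, 213.915] pointing down, gripper open.
Joint ranges: [-2.91, 2.91], [-0.82, 2.16], [0.22, 2.67], [-1.22, 4.37], [0.12, 2.79], [-3.08, 3.08]. Speed limits (rad/s): [1.89, 1.89, 2.57, 3.01, 3.01, 3.01].

## Interface

Orientations are given as [roll, pitch, yaw] about the fixed x, y, z axes, in that order (R = Rz(yaw) Ry(pitch) Rx(roll)).
In Python, from bench import telemetry, vision, ticket, robot gives the robot as it stands.
- The arm moves only by the tool apply_moves, never from a script. Its argument "targets" is a list of rows, each an object of numbers: "x", "y", "z": the shift along the tool's x, y, z as a fraction of full scale; "wx", "wy", "wz": the turn, a rotation vector about the tool's x, y, z as a fraction of full scale. In form: [{"x": .., "y": .., "z": .., "wx": .., "wy": .., "wz": ..}, ...]. A call has exactly 8 rows; each row shifts and turns the commanded pose from where the row before left it, along the tool's axes as they then stand; what a row does not reach is not made up. Full scale, the value 1, is 3 cm for a shift and pi rad for a turn. A row lasts 1/8 s, in which the tool goes at most 62.5 mm and 10.7 degrees, less where a joint would pass 70% of its speed; a pose out of reach is approached as far as the arm can. A call with a number of a shift or a turn outside -1 to 1 is refused whole. A call with a gripper value outside its range is refused whole. "hand" is the closure, from -1 (fully open) to 1 (shut), set as the call begins (left out, the last holds). The fingers move at their own pace and stop on an object; "newtons" is the grip in N (left out, the last holds). Time passes only in rows, so rows that do not move let the fingers close, or fill a call up. It gives the time, the measured TCP pose, the force, the opening and the grip force at its end, in the units of the state.
- telemetry.observe(): the state, without advancing time (a new reading comes with each control period).
- vision.capture(name): name is "side" or "top"; returns a dict with "color" (400x640x3 uint8, red, green, blue), "fx", "fy", "cx", "cy" (pixels), "T" (4x4, takes a point from camera to world coordinates). Camera axes: x right, y up, looking along -z (the intrinsics and any distortion apply to the point x, -y, -z); pixel columns grow to the right and rows downward; lengths in mm; the calibration is good to about 2 mm. A picture is of the moment at which its call begins. There is no depth.
- ticket.close_job(): hands the job in; it is judged then, once.
Trained networks look in a picture, given as the dict that the camera call returned (one of the last four; its "shot" number tells which), for a name from the list of things; names that differ only in an ending like _2 or _b are one class to them, and where a whole thing is asked for, a point or a joint stands for the part that bears it (a point fixed in the world has none). Each returns a list of dicts, best first, with "score" (0 to 1); they miss things now and then, are a little off and sometimes report something else, mostly with a low value. They report only what shows in the picture. A call takes as long as a camera call. They do not tell look-alikes from the thing itself.
- vision.masks_of(name, picture): "pixels" (400x640 bool, what is visible of it) and "box" ([centre column, centre row, width, height] in pixels, round what is visible of it).
- vision.tip_of(name, picture): "centre" ([row, column] in pixels: a listed point, or the origin of a listed thing).
The state is a dict: "time_s": time; "qpos": joint angles; "joint_velocities": joint speeds; "joint_efforts": joint torques, N m; "tool_pos": TCP position; "eef_rot": TCP orientation; "ft_force": force on the tool from outside, world axes, zero at the start; "moment": the same for the moment, N m; "width": finger opening in mm; "gripper_force": force on a finger pad.
Only numpy, scipy, OpenCV 4.12 (cv2) and the standard library are available. Lean on these libraries where they do the work, as an engineer would, in place of code of your own. Each camera call takes 0.05 s, during which the arm holds its last target. There are 200 camera calls.

## Working session

There is one attempt and no reset: what is moved stays moved. The work goes in short steps, Python scripts to look and compute and a tool call to move; the robot and the scene stay as the last step left them, time stands still between calls to the robot, and variables do not carry over. Pictures are saved under pics/ and viewed, at most 10 in all, crops included, and the job is handed in when it is done.

Besides the shell and the picture viewer there is one more tool, called after "Emit:" as name(argument=value, ...), one argument or row to a line, values as JSON. apply_moves: Moves the arm, as the interface text tells. Shift numbers are shares of 3 cm and turn numbers shares of pi rad, none past 1 either way. Its arguments: {"type":"object","properties":{"targets":{"type":"array","items":{"type":"object","properties":{"x":{"type":"number"},"y":{"type":"number"},"z":{"type":"number"},"wx":{"type":"number"},"wy":{"type":"number"},"wz":{"type":"number"}}}},"hand":{"type":"number"},"newtons":{"type":"number"}},"required":["targets"]}

```bash
mkdir -p pics; ls; python3 - <<'E'
from bench import telemetry, vision, ticket, robot
import cv2,numpy as np
s=telemetry.observe();print(s)
print(robot.__dict__ if hasattr(robot,'__dict__') else dir(robot))
for n in ("top","side"):
    p=vision.capture(n);cv2.imwrite(f"pics/{n}0.png",p["color"][:,:,::-1])
    print(n,{k:v for k,v in p.items() if k!="color"})
    for t in ("loose_cup","saucer_cup","plate","bottle","cap","neck"):
        if t!="neck":print(t,[(round(d["score"],2),np.round(d["box"]).tolist()) for d in vision.masks_of(t,p)])
        print(t,[(round(d["score"],2),np.round(d["centre"],1).tolist()) for d in vision.tip_of(t,p)])
E
```

```text
pics
{'time_s': 0.0, 'qpos': array([ 1.00548199e+00,  4.94177591e-01,  1.34614655e+00, -1.39892688e-05,
        1.30248018e+00, -9.54940349e-02]), 'joint_velocities': array([ 0.0006291 ,  0.00092331,  0.00091469,  0.00154774, -0.00056536,
       -0.00056087]), 'joint_efforts': array([ 2.63197195e-03, -8.78789949e+01, -3.81880617e+01,  7.06951786e-02,
        5.29886875e-02, -9.37409663e-05]), 'tool_pos': array([282.74578312, 556.95713634, 213.33651412]), 'eef_rot': array([-3.14038522e+00, -1.02108571e-04,  2.67177600e+00]), 'ft_force': array([-0.51486336, -0.73844751, -0.3188922 ]), 'moment': array([ 0.03834121,  0.05394004, -0.05224787]), 'gripper_force': 0.0, 'width': 91.09115428817616}
{}
top {'fx': 410.9646283756455, 'fy': 410.9646283756455, 'cx': 315.8208331932059, 'cy': 198.68530827867673, 'T': array([[ 1.02499894e-02,  9.89038854e-01, -1.47299298e-01,
         3.88474096e+02],
       [-9.99918221e-01,  9.01124521e-03, -9.07458182e-03,
         7.95419296e+01],
       [-7.64776390e-03,  1.47380267e-01,  9.89050337e-01,
         1.22818181e+03],
       [ 0.00000000e+00,  0.00000
[... 1107 characters left out ...]
7.66879358e-01,
         1.46920547e+03],
       [ 0.00000000e+00,  0.00000000e+00,  0.00000000e+00,
         1.00000000e+00]]), 'shot': 2}
loose_cup [(0.56, [289.0, 195.0, 15.0, 20.0])]
loose_cup [(0.58, [199.0, 286.4])]
saucer_cup [(0.68, [388.0, 273.0, 18.0, 21.0])]
saucer_cup [(0.87, [277.9, 384.2])]
plate [(0.64, [366.0, 340.0, 44.0, 44.0]), (0.62, [389.0, 275.0, 47.0, 49.0])]
plate [(0.68, [273.5, 391.5]), (0.65, [306.8, 318.5]), (0.64, [340.8, 367.7]), (0.27, [200.8, 377.2])]
bottle [(0.76, [337.0, 226.0, 25.0, 21.0])]
bottle []
cap [(0.71, [341.0, 209.0, 13.0, 20.0]), (0.6, [316.0, 212.0, 13.0, 14.0])]
cap [(0.73, [210.6, 339.4]), (0.61, [216.5, 314.1])]
neck [(0.62, [206.2, 341.0])]
```

```bash
python3 - <<'E'
import cv2
for n,(a,b,c,d) in {"top":(90,340,240,540),"side":(140,390,240,460)}.items():
    im=cv2.imread(f"pics/{n}0.png")[a:b,c:d]
    k=2.4
    cv2.imwrite(f"pics/{n}0c.png",cv2.resize(im,None,fx=k,fy=k,interpolation=cv2.INTER_CUBIC))
E
```

```text
(no output)
```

View pics/top0c.png

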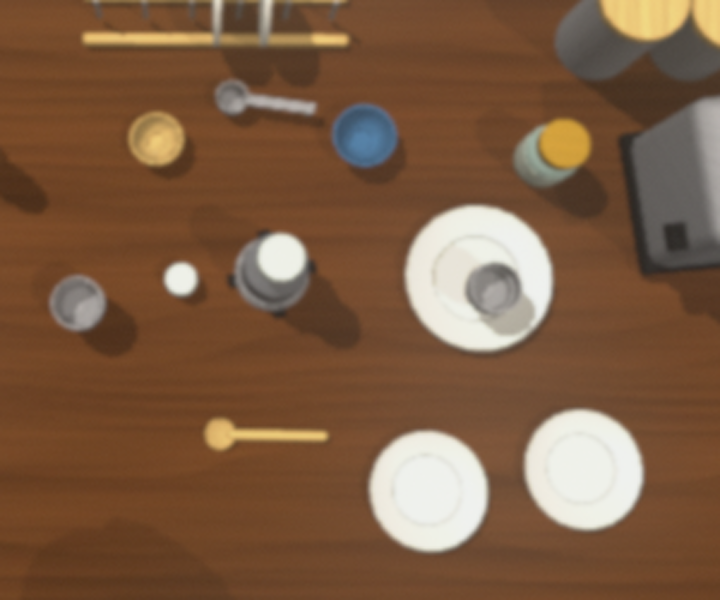

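View pics/side0.png

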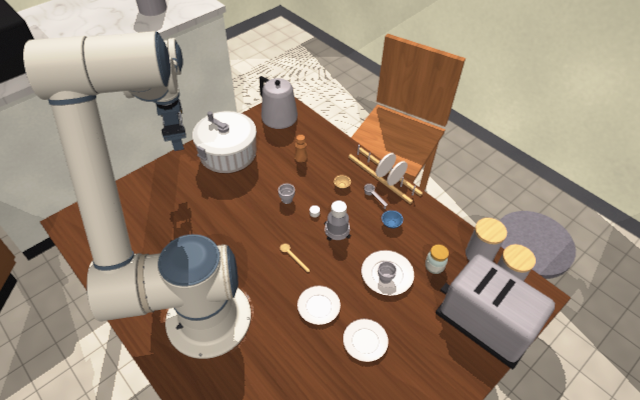

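The top picture shows the loose cup at (273,216), alone on the table. The only other cup is saucer_cup at (446,210), standing on the largest plate at (438,206). The two small empty plates are at (418,293) and (481,287). The large cap is on the bottle at (358,198). The look-alike at (316,205) is smaller and lies on the table, so it isn't the one.

```bash
cat > h.py <<'E'
from bench import telemetry, vision, ticket, robot
import numpy as np, cv2
from scipy.optimize import least_squares
def proj(p,P):
    P=np.atleast_2d(P);T=p["T"];c=(P-T[:3,3])@T[:3,:3]
    return np.c_[p["cx"]+p["fx"]*c[:,0]/-c[:,2], p["cy"]-p["fy"]*c[:,1]/-c[:,2]]
A=np.linspace(0,2*np.pi,90)
def solid(x,y,prof):
    return np.vstack([np.c_[x+r*np.cos(A),y+r*np.sin(A),0*A+z] for r,z in prof])
CUP=[(21,0),(28,36),(31.5,38),(31.5,60)]
PROF=dict(loose_cup=CUP,saucer_cup=[(r,z+5) for r,z in CUP],cap=[(26.5,105),(26.5,139)],plate=[(90,18)],small=[(15,20)])
def hullcent(pts):
    h=cv2.convexHull(pts.astype(np.float32));m=cv2.moments(h)
    return np.array([m["m10"]/m["m00"],m["m01"]/m["m00"]])
def feats(pts):
    return np.r_[hullcent(pts),pts.min(0),pts.max(0)]
def fit(obs,prof,x0):
    # obs: list of (picture, feature vector)
    f=lambda v:np.concatenate([(feats(proj_solid(p,v,prof))-o) for p,o in obs])
    r=least_squares(f,x0,loss="soft_l1",diff_step=1e-3);return r.x,r.fun
def proj_solid(p,v,prof): return proj(p,solid(v[0],v[1],prof))
def ray(p,u,v,z):
    T=p["T"];d=T[:3,:3]@np.array([(u-p["cx"])/p["fx"],-(v-p["cy"])/p["fy"],-1]);o=T[:3,3]
    return o+d*(z-o[2])/d[2]
def maskfeat(m):
    r,c=np.nonzero(m["pixels"]);pts=np.c_[c,r].astype(float)
    q=np.vstack([pts+[a,b] for a in(-.5,.5) for b in (-.5,.5)])
    return feats(q)
E
python3 - <<'E'
from h import *
near=dict(top=dict(loose_cup=(273,216),saucer_cup=(444,210),cap=(359,198),plate=(438,206)),side=dict(loose_cup=(287,195),saucer_cup=(388,273),cap=(340,209),plate=(389,275)))
O={}
for i in range(3):
  for n in near:
    p=vision.capture(n)
    for t,c in near[n].items():
      for d in vision.masks_of(t,p):
        if np.hypot(*(np.array(d["box"][:2])-c))<9: O.setdefault(t,[]).append((n,p,maskfeat(d)));break
    if i==0: cv2.imwrite(f"pics/{n}1.png",p["color"][:,:,::-1])
for t,o in O.items():
  for sel in (("top",),("side",),("top","side")):
    q=[(p,f) for n,p,f in o if n in sel]
    if q:
      x0=ray(q[0][0],*q[0][1][:2],60)[:2]
      x,r=fit(q,PROF[t],x0);print(t,sel,len(q),x.round(1),"rms",np.sqrt((r**2).mean()).round(2),r[:6].round(1))
E
```

```text
loose_cup ('top',) 3 [513.9 217. ] rms 0.37 [-0.   0.  -0.2  0.7 -0.5  0.2]
loose_cup ('side',) 3 [509.  211.1] rms 0.44 [ 0.3 -0.1  0.6 -0.3  0.3  0.2]
loose_cup ('top', 'side') 6 [512.9 215.8] rms 0.78 [ 0.4  0.4  0.2  1.  -0.1  0.5]
cap ('top',) 3 [556.8 -20.4] rms 0.43 [-0.3  0.2 -0.3 -0.4 -0.7  0.7]
cap ('side',) 3 [555.8 -25.1] rms 0.35 [ 0.4 -0.   0.  -0.4  0.6  0.4]
cap ('top', 'side') 6 [556.8 -21.9] rms 0.62 [ 0.3  0.2  0.2 -0.4 -0.2  0.7]
plate ('top',) 3 [ 552.9 -273.7] rms 0.32 [-0.   0.1 -0.3 -0.2 -0.3 -0. ]
plate ('side',) 3 [ 547.7 -278.4] rms 0.34 [-0.2  0.3 -0.4 -0.1  0.3  0.2]
plate ('top', 'side') 6 [ 551.6 -275.1] rms 0.8 [0.5 0.5 0.2 0.2 0.2 0.4]
saucer_cup ('top',) 2 [ 535.3 -280.6] rms 0.39 [-0.3  0.1 -0.6 -0.4  0.7  0.3]
saucer_cup ('side',) 3 [ 533.  -285.1] rms 0.5 [ 0.2 -0.4 -1.1 -0.8  0.6 -0.1]
saucer_cup ('top', 'side') 5 [ 534.6 -282.8] rms 0.71 [-0.  -1.1 -1.2 -1.5  0.4 -0.9]
```

```bash
python3 - <<'E'
from h import *
p=vision.capture("top");s=vision.capture("side")
for t,z in (("spinner",100),("mill",60),("olive_jar",45),("salt_bowl",26),("dip_bowl",32)):
  for q in (p,s):
    for d in vision.masks_of(t,q)[:2]: print(t,q["shot"],round(d["score"],2),d["box"],ray(q,*d["box"][:2],z).round(0))
for q in (p,s): print("small cap & others",[ (d["box"],ray(q,*d["box"][:2],12).round(0)) for d in vision.masks_of("cap",q)])
# corrected views: tcp projection
for q in (p,s): print(proj(q,[telemetry.observe()["tool_pos"]]))
E
```

```text
spinner 9 0.68 [145.4, 228.1, 105.6, 98.3] [470. 559. 100.]
spinner 10 0.7 [225.8, 138.3, 67.7, 63.4] [481. 556. 100.]
mill 9 0.83 [227.6, 152.1, 20.5, 28.1] [698. 350.  60.]
mill 10 0.61 [304.4, 148.1, 12.9, 28.9] [708. 334.  60.]
olive_jar 9 0.61 [470.4, 152.9, 32.3, 31.1] [ 705. -364.   45.]
olive_jar 9 0.19 [391.0, 146.9, 22.6, 27.5] [ 722. -131.   45.]
salt_bowl 9 0.89 [304.0, 146.2, 20.7, 15.5] [727. 128.  26.]
salt_bowl 9 0.72 [357.0, 199.1, 17.3, 19.1] [567. -31.  26.]
salt_bowl 10 0.51 [343.8, 182.1, 16.3, 11.1] [721. 113.  26.]
dip_bowl 9 0.9 [391.5, 146.9, 26.0, 29.1] [ 725. -135.   32.]
dip_bowl 10 0.65 [392.5, 218.3, 21.8, 16.8] [ 726. -139.   32.]
dip_bowl 10 0.49 [374.6, 195.2, 18.9, 23.1] [758. -17.  32.]
small cap & others [([357.7, 197.8, 20.6, 19.8], array([573., -35.,  12.]))]
small cap & others [([338.1, 208.1, 7.3, 20.7], array([621.,  41.,  12.])), ([314.3, 211.7, 15.4, 12.3], array([542.,  88.,  12.])), ([374.9, 195.3, 21.1, 25.5], array([773.,  -8.,  12.]))]
[[120.67239757 302.08370949]]
[[177.71910575 139.85004613]]
```

Emit:
apply_moves(
  targets=[
    {"y":-0.7,"z":-0.3,"wz":-0.05},
    {"y":-0.8,"z":-0.3,"wz":-0.05},
    {"y":-0.8,"wz":-0.05},
    {"y":-1},
    {"y":-1},
    {"y":-1},
    {"y":-1},
    {"x":-1,"y":-1},
  ],
  hand=-1,
  newtons=30,
)

```text
$.targets[0]: bad value
```

Emit:
apply_moves(
  targets=[
    {"x":0,"y":-0.7,"z":-0.3,"wx":0,"wy":0,"wz":-0.05},
    {"x":0,"y":-0.8,"z":-0.3,"wx":0,"wy":0,"wz":-0.05},
    {"x":0,"y":-0.8,"z":0,"wx":0,"wy":0,"wz":-0.05},
    {"x":0,"y":-1,"z":0,"wx":0,"wy":0,"wz":0},
    {"x":0,"y":-1,"z":0,"wx":0,"wy":0,"wz":0},
    {"x":0,"y":-1,"z":0,"wx":0,"wy":0,"wz":0},
    {"x":0,"y":-1,"z":0,"wx":0,"wy":0,"wz":0},
    {"x":-1,"y":-1,"z":0,"wx":0,"wy":0,"wz":0},
  ],
  hand=-1,
  newtons=30,
)

```text
time_s: 4.4
tool_pos: [291.6, 341.1, 232.1]
eef_rot: [3.142, -0.0, -3.138]
ft_force: [1.3, 0.5, 0.5]
width: 91.4
gripper_force: 0.0
```

Emit:
apply_moves(
  targets=[
    {"x":-1,"y":-0.6,"z":0.3,"wx":0,"wy":0,"wz":0},
    {"x":-1,"y":-0.6,"z":0.3,"wx":0,"wy":0,"wz":0},
    {"x":-1,"y":-0.6,"z":0.3,"wx":0,"wy":0,"wz":0},
    {"x":-1,"y":-0.6,"z":0.3,"wx":0,"wy":0,"wz":0},
    {"x":-1,"y":-0.5,"z":0.4,"wx":0,"wy":0,"wz":0},
    {"x":-1,"y":-0.5,"z":0.4,"wx":0,"wy":0,"wz":0},
    {"x":-0.5,"y":-0.3,"z":0.3,"wx":0,"wy":0,"wz":0},
    {"x":0,"y":0,"z":0,"wx":0,"wy":0,"wz":0},
  ],
)

```text
time_s: 5.4
tool_pos: [487.7, 230.9, 162.3]
eef_rot: [-3.141, -0.001, -3.141]
ft_force: [-1.2, -0.1, -0.0]
width: 91.4
gripper_force: 0.0
```

```bash
python3 - <<'E'
from h import *
s=telemetry.observe();t=s["tool_pos"];print(s["time_s"],t.round(1),s["eef_rot"].round(4),s["ft_force"].round(1))
ims=[]
for n in ("top","side"):
    p=vision.capture(n);im=p["color"][:,:,::-1].copy()
    a=proj(p,[t,t+[0,45,0],t-[0,45,0]])
    print(n,a.round(1).tolist())
    u,v=a[0];k=5
    M=np.float32([[k,0,-k*(u-38)],[0,k,-k*(v-50)]])
    w=cv2.warpAffine(im,M,(380,500),flags=cv2.INTER_CUBIC)
    for q in a: cv2.circle(w,tuple(int(x) for x in (M[:,:2]@q+M[:,2])),3,(0,0,255),-1)
    ims.append(w)
cv2.imwrite("pics/a.png",np.hstack(ims))
E
```

```text
5.4 [487.7 230.9 162.3] [-3.1413e+00 -1.1000e-03 -3.1413e+00] [-1.2 -0.1 -0. ]
top [[261.2, 220.8], [244.0, 220.6], [278.5, 220.9]]
side [[277.5, 170.8], [269.7, 164.1], [285.4, 177.6]]
```

View pics/a.png

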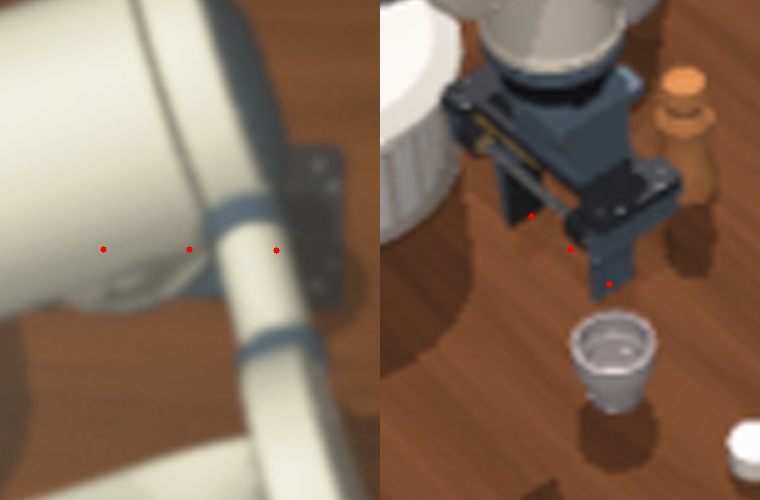

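The side picture shows the gripper just left of and above the loose cup, whose rim is at (615,345) in the crop. The projected TCP marks fall on the fingertips to within about 1 px. The arm blocks the top view.

Emit:
apply_moves(
  targets=[
    {"x":-0.8,"y":-0.53,"z":0,"wx":0,"wy":0,"wz":0},
    {"x":0,"y":0,"z":0.5,"wx":0,"wy":0,"wz":0},
    {"x":0,"y":0,"z":1,"wx":0,"wy":0,"wz":0},
    {"x":0,"y":0,"z":1,"wx":0,"wy":0,"wz":0},
    {"x":0,"y":0,"z":1,"wx":0,"wy":0,"wz":0},
    {"x":0,"y":0,"z":0.6,"wx":0,"wy":0,"wz":0},
    {"x":0,"y":0,"z":0,"wx":0,"wy":0,"wz":0},
    {"x":0,"y":0,"z":0,"wx":0,"wy":0,"wz":0},
  ],
)

```text
time_s: 6.5
tool_pos: [511.5, 216.0, 40.6]
eef_rot: [3.141, 0.0, -3.14]
ft_force: [0.3, 0.2, -0.7]
width: 91.2
gripper_force: 0.0
```

```bash
python3 - <<'E'
from h import *
s=telemetry.observe();t=s["tool_pos"];print(s["time_s"],t.round(1),s["eef_rot"].round(4),s["ft_force"].round(1))
p=vision.capture("side");im=p["color"][:,:,::-1].copy()
u,v=proj(p,t)[0];k=6
M=np.float32([[k,0,-k*(u-45)],[0,k,-k*(v-40)]])
w=cv2.warpAffine(im,M,(540,480),flags=cv2.INTER_CUBIC)
for P in (solid(t[0],t[1],[(31.5,60)]),t+np.array([[0,45.5,0],[0,-45.5,0],[16,-59,0],[-16,-59,0]])):
  for q in proj(p,P): cv2.circle(w,tuple(int(x) for x in (M[:,:2]@q+M[:,2])),1,(0,0,255),-1)
cv2.imwrite("pics/b.png",w)
E
```

```text
6.5 [511.5 216.   40.6] [ 3.1414e+00  5.0000e-04 -3.1396e+00] [ 0.3  0.2 -0.7]
```

View pics/b.png

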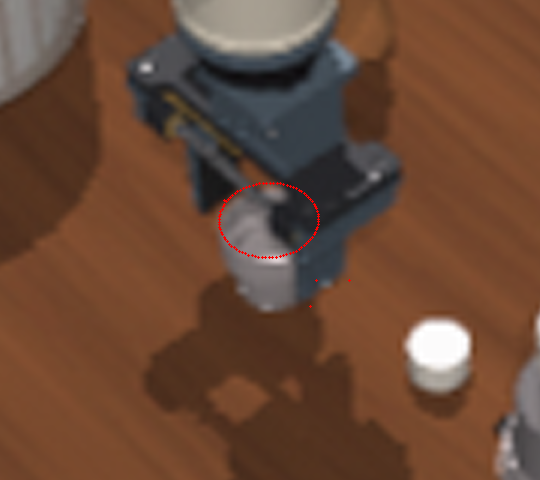

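The side picture shows the fingers straddling the cup, which is about 1 px right of centre, so the grip will centre it. I'm closing now.

Emit:
apply_moves(
  targets=[
    {"x":-0.05,"y":0,"z":0.1,"wx":0,"wy":0,"wz":0},
    {"x":0,"y":0,"z":0,"wx":0,"wy":0,"wz":0},
    {"x":0,"y":0,"z":0,"wx":0,"wy":0,"wz":0},
    {"x":0,"y":0,"z":0,"wx":0,"wy":0,"wz":0},
    {"x":0,"y":0,"z":0,"wx":0,"wy":0,"wz":0},
    {"x":0,"y":0,"z":0,"wx":0,"wy":0,"wz":0},
    {"x":0,"y":0,"z":0,"wx":0,"wy":0,"wz":0},
    {"x":0,"y":0,"z":0,"wx":0,"wy":0,"wz":0},
  ],
  hand=1,
  newtons=25,
)

```text
time_s: 7.55
tool_pos: [513.3, 215.5, 37.0]
eef_rot: [-3.142, 0.0, -3.14]
ft_force: [-0.9, -2.1, 5.8]
width: 62.7
gripper_force: 25.0
```

Emit:
apply_moves(
  targets=[
    {"x":0,"y":0,"z":-0.5,"wx":0,"wy":0,"wz":0},
    {"x":0,"y":0,"z":-1,"wx":0,"wy":0,"wz":0},
    {"x":0,"y":-0.6,"z":-1,"wx":0,"wy":0,"wz":0},
    {"x":-0.1,"y":-1,"z":-1,"wx":0,"wy":0,"wz":0},
    {"x":-0.1,"y":-1,"z":-1,"wx":0,"wy":0,"wz":0},
    {"x":-0.1,"y":-1,"z":-1,"wx":0,"wy":0,"wz":0},
    {"x":-0.1,"y":-1,"z":-0.3,"wx":0,"wy":0,"wz":0},
    {"x":-0.1,"y":-1,"z":0,"wx":0,"wy":0,"wz":0},
  ],
)

```text
time_s: 8.55
tool_pos: [528.8, 46.6, 212.6]
eef_rot: [3.142, 0.002, -3.14]
ft_force: [-0.1, -0.3, -2.4]
width: 63.0
gripper_force: 25.0
```

Emit:
apply_moves(
  targets=[
    {"x":0,"y":-1,"z":0,"wx":0,"wy":0,"wz":0},
    {"x":0,"y":-1,"z":0,"wx":0,"wy":0,"wz":0},
    {"x":0,"y":-1,"z":0,"wx":0,"wy":0,"wz":0},
    {"x":0,"y":-1,"z":0,"wx":0,"wy":0,"wz":0},
    {"x":0,"y":-1,"z":0,"wx":0,"wy":0,"wz":0},
    {"x":0,"y":-1,"z":0,"wx":0,"wy":0,"wz":0},
    {"x":0,"y":-1,"z":0,"wx":0,"wy":0,"wz":0},
    {"x":-0.1,"y":-1,"z":0,"wx":0,"wy":0,"wz":0},
  ],
)

```text
time_s: 9.55
tool_pos: [531.4, -193.3, 211.7]
eef_rot: [3.142, 0.0, -3.14]
ft_force: [0.9, 0.6, -1.8]
width: 62.6
gripper_force: 25.0
```

Emit:
apply_moves(
  targets=[
    {"x":-0.15,"y":-0.98,"z":0,"wx":0,"wy":0,"wz":0},
    {"x":0,"y":-0.98,"z":0,"wx":0,"wy":0,"wz":0},
    {"x":0,"y":-0.6,"z":0.4,"wx":0,"wy":0,"wz":0},
    {"x":0,"y":-0.38,"z":0.8,"wx":0,"wy":0,"wz":0},
    {"x":0,"y":0,"z":0.9,"wx":0,"wy":0,"wz":0},
    {"x":0,"y":0,"z":0.7,"wx":0,"wy":0,"wz":0},
    {"x":0,"y":0,"z":0,"wx":0,"wy":0,"wz":0},
    {"x":0,"y":0,"z":0,"wx":0,"wy":0,"wz":0},
  ],
)

```text
time_s: 10.55
tool_pos: [536.7, -280.6, 127.5]
eef_rot: [-3.141, 0.0, -3.14]
ft_force: [-0.6, -0.3, -1.6]
width: 63.1
gripper_force: 25.0
```

```bash
python3 - <<'E'
from h import *
s=telemetry.observe();t=s["tool_pos"];print(s["time_s"],t.round(1),s["eef_rot"].round(4),s["ft_force"].round(1))
ims=[]
for n in ("side","top"):
  p=vision.capture(n);im=p["color"][:,:,::-1].copy();cv2.imwrite(f"pics/hov_{n}.png",im)
  u,v=proj(p,[t-[0,0,40]])[0];k=8
  M=np.float32([[k,0,-k*(u-24)],[0,k,-k*(v-30)]])
  w=cv2.warpAffine(im,M,(390,480),flags=cv2.INTER_CUBIC)
  z=t[2]-37
  for P,c in ((solid(t[0],t[1],[(21,z),(31.5,z+38)]),(0,0,255)),(solid(t[0],t[1],[(21,5),(31.5,65)]),(0,255,0))):
    for q in proj(p,P): cv2.circle(w,tuple(int(x) for x in (M[:,:2]@q+M[:,2])),0,c,-1)
  ims.append(w)
cv2.imwrite("pics/c.png",np.hstack(ims))
E
```

```text
10.55 [ 536.7 -280.6  127.5] [-3.1414e+00  4.0000e-04 -3.1399e+00] [-0.6 -0.3 -1.6]
```

View pics/c.png

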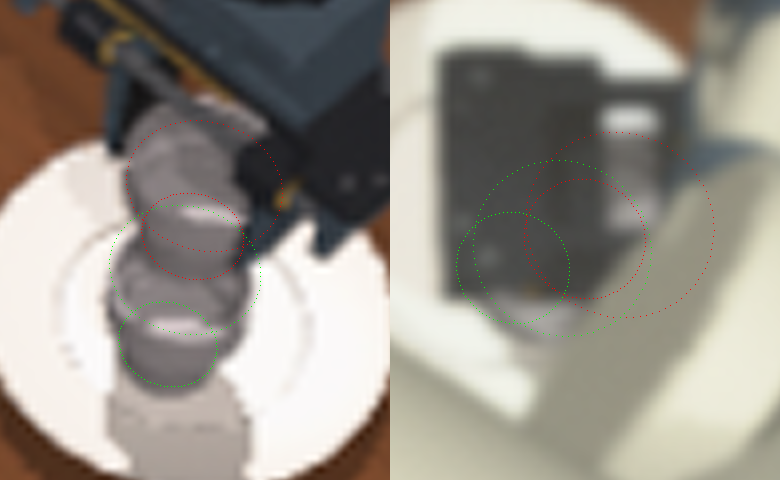

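The side picture shows the held cup (lip left edge at x=123, foot near y=270) above saucer_cup (lip left edge at x=108, foot bottom at y=394). Left-right alignment is good, and depth still has to be checked numerically.

```bash
python3 - <<'E'
from h import *
t=telemetry.observe()["tool_pos"]
p=vision.capture("side");z=t[2]-37
out=[]
for nm in ("loose_cup","saucer_cup"):
  for d in vision.masks_of(nm,p):
    if abs(d["box"][0]-386)<15 and d["score"]>.2:
      print(nm,round(d["score"],2),maskfeat(d).round(1))
      w=cv2.resize(p["color"][235:300,355:420,::-1],None,fx=6,fy=6,interpolation=cv2.INTER_CUBIC)
      c,_=cv2.findContours(cv2.resize(d["pixels"].astype(np.uint8)[235:300,355:420],None,fx=6,fy=6,interpolation=0),0,1)
      cv2.drawContours(w,c,-1,(0,0,255),1);out.append(w)
    for o in () : pass
  print(nm,"origin",[(round(d["score"],2),np.round(d["centre"][::-1],1)) for d in vision.tip_of(nm,p)])
print("pred held",feats(proj_solid(p,t,[(r,q+z) for r,q in CUP])).round(1),proj(p,[t[0],t[1],z]))
print("pred sauc at tcp",feats(proj_solid(p,t,PROF["saucer_cup"])).round(1),proj(p,[t[0],t[1],5]))
cv2.imwrite("pics/d.png",np.hstack(out[:2]))
E
```

```text
loose_cup 0.56 [388.1 256.6 378.5 245.5 397.5 269.5]
loose_cup origin [(0.63, array([389.2, 265.7]))]
saucer_cup 0.6 [386.6 273.3 377.5 263.5 396.5 283.5]
saucer_cup origin [(0.53, array([388., 278.])), (0.26, array([341.1, 204.7]))]
pred held [390.1 256.1 380.2 244.7 400.6 268.4] [[388.42948011 262.9682013 ]]
pred sauc at tcp [386.8 270.1 377.3 259.2 396.9 281.9] [[385.29491348 276.52766729]]
```

View pics/d.png

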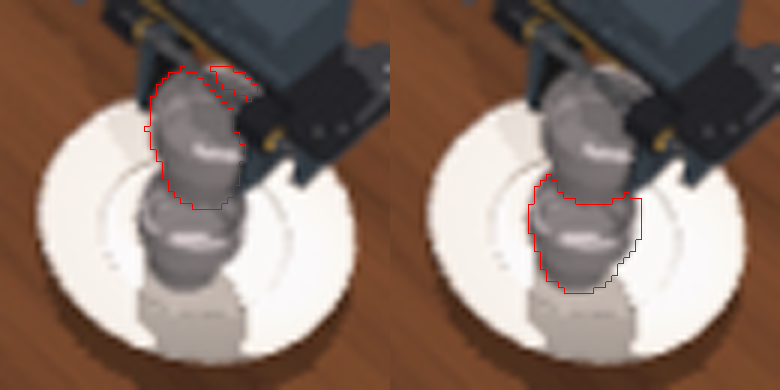

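Masks and edges put saucer_cup within about 2 mm of straight below the held cup, needing roughly -1 mm in y. I'm lowering in stages and watching the force.

Emit:
apply_moves(
  targets=[
    {"x":0,"y":-0.04,"z":0.4,"wx":0,"wy":0,"wz":0},
    {"x":0,"y":0,"z":0.4,"wx":0,"wy":0,"wz":0},
    {"x":0,"y":0,"z":0.3,"wx":0,"wy":0,"wz":0},
    {"x":0,"y":0,"z":0.2,"wx":0,"wy":0,"wz":0},
    {"x":0,"y":0,"z":0.15,"wx":0,"wy":0,"wz":0},
    {"x":0,"y":0,"z":0.1,"wx":0,"wy":0,"wz":0},
    {"x":0,"y":0,"z":0,"wx":0,"wy":0,"wz":0},
    {"x":0,"y":0,"z":0,"wx":0,"wy":0,"wz":0},
  ],
)

```text
time_s: 11.9
tool_pos: [536.6, -282.0, 80.7]
eef_rot: [-3.141, 0.0, -3.14]
ft_force: [1.6, -0.1, -2.1]
width: 62.9
gripper_force: 25.0
```

Emit:
apply_moves(
  targets=[
    {"x":0,"y":0,"z":0.08,"wx":0,"wy":0,"wz":0},
    {"x":0,"y":0,"z":0.08,"wx":0,"wy":0,"wz":0},
    {"x":0,"y":0,"z":0.06,"wx":0,"wy":0,"wz":0},
    {"x":0,"y":0,"z":0.06,"wx":0,"wy":0,"wz":0},
    {"x":0,"y":0,"z":0.05,"wx":0,"wy":0,"wz":0},
    {"x":0,"y":0,"z":0.04,"wx":0,"wy":0,"wz":0},
    {"x":0,"y":0,"z":0,"wx":0,"wy":0,"wz":0},
    {"x":0,"y":0,"z":0,"wx":0,"wy":0,"wz":0},
  ],
)

```text
time_s: 12.9
tool_pos: [536.4, -281.9, 69.3]
eef_rot: [3.142, -0.0, -3.14]
ft_force: [-0.6, -1.1, -2.7]
width: 63.0
gripper_force: 25.0
```

Emit:
apply_moves(
  targets=[
    {"x":0,"y":0,"z":0.02,"wx":0,"wy":0,"wz":0},
    {"x":0,"y":0,"z":0.02,"wx":0,"wy":0,"wz":0},
    {"x":0,"y":0,"z":0.02,"wx":0,"wy":0,"wz":0},
    {"x":0,"y":0,"z":0.0,"wx":0,"wy":0,"wz":0},
    {"x":0,"y":0,"z":0,"wx":0,"wy":0,"wz":0},
    {"x":0,"y":0,"z":0,"wx":0,"wy":0,"wz":0},
    {"x":0,"y":0,"z":0,"wx":0,"wy":0,"wz":0},
    {"x":0,"y":0,"z":0,"wx":0,"wy":0,"wz":0},
  ],
)

```text
time_s: 13.9
tool_pos: [536.7, -282.2, 68.2]
eef_rot: [-3.141, 0.001, -3.14]
ft_force: [-2.7, -0.6, 10.3]
width: 63.1
gripper_force: 25.0
```

Emit:
apply_moves(
  targets=[
    {"x":0,"y":0,"z":0,"wx":0,"wy":0,"wz":0},
    {"x":0,"y":0,"z":0,"wx":0,"wy":0,"wz":0},
    {"x":0,"y":0,"z":0,"wx":0,"wy":0,"wz":0},
    {"x":0,"y":0,"z":0,"wx":0,"wy":0,"wz":0},
    {"x":0,"y":0,"z":0,"wx":0,"wy":0,"wz":0},
    {"x":0,"y":0,"z":0,"wx":0,"wy":0,"wz":0},
    {"x":0,"y":0,"z":-0.2,"wx":0,"wy":0,"wz":0},
    {"x":0,"y":0,"z":-0.5,"wx":0,"wy":0,"wz":0},
  ],
  hand=-1,
)

```text
time_s: 14.9
tool_pos: [536.1, -281.7, 88.9]
eef_rot: [3.141, -0.001, -3.14]
ft_force: [-0.1, 0.2, 0.5]
width: 91.2
gripper_force: 0.0
```

Emit:
apply_moves(
  targets=[
    {"x":0,"y":0,"z":-1,"wx":0,"wy":0,"wz":0},
    {"x":0,"y":0,"z":-1,"wx":0,"wy":0,"wz":0},
    {"x":0,"y":0.5,"z":-1,"wx":0,"wy":0,"wz":0},
    {"x":0,"y":1,"z":-0.6,"wx":0,"wy":0,"wz":0},
    {"x":0,"y":1,"z":0,"wx":0,"wy":0,"wz":0},
    {"x":0,"y":1,"z":0,"wx":0,"wy":0,"wz":0},
    {"x":0,"y":1,"z":0,"wx":0,"wy":0,"wz":0},
    {"x":0,"y":1,"z":0,"wx":0,"wy":0,"wz":0},
  ],
)

```text
time_s: 15.9
tool_pos: [536.3, -116.0, 197.7]
eef_rot: [-3.141, 0.001, -3.14]
ft_force: [0.4, -0.4, 0.5]
width: 90.8
gripper_force: 0.0
```

```bash
python3 - <<'E'
from h import *
s=telemetry.observe();t=s["tool_pos"];print(s["time_s"],t.round(1),s["width"])
p=vision.capture("side");q=vision.capture("top")
ims=[cv2.resize(p["color"][230:310,345:430,::-1],(400,376),interpolation=cv2.INTER_CUBIC),cv2.resize(q["color"][165:245,395:480,::-1],(400,376),interpolation=cv2.INTER_CUBIC)]
cv2.imwrite("pics/e.png",np.hstack(ims))
E
```

```text
15.9 [ 536.3 -116.   197.7] 90.79600311611911
```

View pics/e.png

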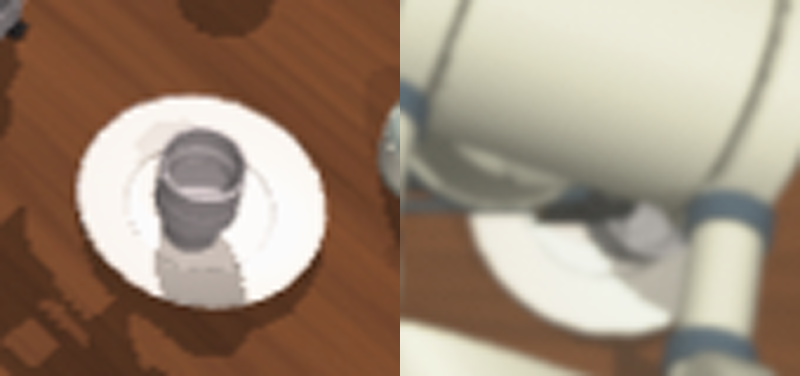

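The cups are nested: one lip stands proud and upright, with its rim at (202,165) in the left crop on the plate. Next is the bottle cap. I'll turn the tool so that the fingers close along world X.

Emit:
apply_moves(
  targets=[
    {"x":0,"y":0,"z":0,"wx":0,"wy":0,"wz":0.056},
    {"x":0,"y":0,"z":0,"wx":0,"wy":0,"wz":0.056},
    {"x":0,"y":0,"z":0,"wx":0,"wy":0,"wz":0.056},
    {"x":0,"y":0,"z":0,"wx":0,"wy":0,"wz":0.056},
    {"x":0,"y":0,"z":0,"wx":0,"wy":0,"wz":0.056},
    {"x":0,"y":0,"z":0,"wx":0,"wy":0,"wz":0.056},
    {"x":0,"y":0,"z":0,"wx":0,"wy":0,"wz":0.056},
    {"x":0,"y":0,"z":0,"wx":0,"wy":0,"wz":0.056},
  ],
)

```text
time_s: 17.0
tool_pos: [536.3, -117.6, 197.4]
eef_rot: [3.141, 0.001, 1.73]
ft_force: [-0.1, 0.6, 0.7]
width: 91.6
gripper_force: 0.0
```

Emit:
apply_moves(
  targets=[
    {"x":0,"y":0,"z":0,"wx":0,"wy":0,"wz":0.05},
    {"x":0,"y":0.7,"z":0,"wx":0,"wy":0,"wz":0},
    {"x":0.8,"y":0,"z":0,"wx":0,"wy":0,"wz":0},
    {"x":0.8,"y":0,"z":0,"wx":0,"wy":0,"wz":0},
    {"x":0.8,"y":0,"z":0,"wx":0,"wy":0,"wz":0},
    {"x":0.7,"y":0,"z":0,"wx":0,"wy":0,"wz":0},
    {"x":0,"y":0,"z":0,"wx":0,"wy":0,"wz":0},
    {"x":0,"y":0,"z":0,"wx":0,"wy":0,"wz":0},
  ],
)

```text
time_s: 18.0
tool_pos: [556.7, -24.2, 196.7]
eef_rot: [3.141, 0.0, 1.579]
ft_force: [1.0, 0.5, -0.0]
width: 91.7
gripper_force: 0.0
```

Emit:
apply_moves(
  targets=[
    {"x":0.08,"y":0,"z":0.5,"wx":0,"wy":0,"wz":0},
    {"x":0,"y":0,"z":0.7,"wx":0,"wy":0,"wz":0},
    {"x":0,"y":0,"z":0.6,"wx":0,"wy":0,"wz":0},
    {"x":0,"y":0,"z":0.4,"wx":0,"wy":0,"wz":0},
    {"x":0,"y":0,"z":0.3,"wx":0,"wy":0,"wz":0},
    {"x":0,"y":0,"z":0.2,"wx":0,"wy":0,"wz":0},
    {"x":0,"y":0,"z":0.1,"wx":0,"wy":0,"wz":0},
    {"x":0,"y":0,"z":0,"wx":0,"wy":0,"wz":0},
  ],
)

```text
time_s: 19.0
tool_pos: [556.6, -21.3, 112.6]
eef_rot: [3.141, 0.0, 1.579]
ft_force: [0.2, 0.4, -0.8]
width: 91.6
gripper_force: 0.0
```

Emit:
apply_moves(
  targets=[
    {"x":0,"y":0,"z":0,"wx":0,"wy":0,"wz":0},
    {"x":0,"y":0,"z":0,"wx":0,"wy":0,"wz":0},
    {"x":0,"y":0,"z":0,"wx":0,"wy":0,"wz":0},
    {"x":0,"y":0,"z":0,"wx":0,"wy":0,"wz":0},
    {"x":0,"y":0,"z":0,"wx":0,"wy":0,"wz":0},
    {"x":0,"y":0,"z":0,"wx":0,"wy":0,"wz":0},
    {"x":0,"y":0,"z":0,"wx":0,"wy":0,"wz":0},
    {"x":0,"y":0,"z":0,"wx":0,"wy":0,"wz":0},
  ],
  hand=1,
  newtons=8,
)

```text
time_s: 20.0
tool_pos: [556.3, -21.3, 112.5]
eef_rot: [-3.141, -0.0, 1.578]
ft_force: [-2.4, 0.3, 1.9]
width: 52.2
gripper_force: 8.0
```

Emit:
apply_moves(
  targets=[
    {"x":0,"y":-0.015,"z":0,"wx":0,"wy":0,"wz":0},
    {"x":0,"y":0,"z":0,"wx":0,"wy":0,"wz":0},
    {"x":0,"y":0,"z":0,"wx":0,"wy":0,"wz":0},
    {"x":0,"y":0,"z":0.05,"wx":0,"wy":0,"wz":0},
    {"x":0,"y":0,"z":0.05,"wx":0,"wy":0,"wz":0},
    {"x":0,"y":0,"z":0.05,"wx":0,"wy":0,"wz":0},
    {"x":0,"y":0,"z":0.04,"wx":0,"wy":0,"wz":0},
    {"x":0,"y":0,"z":0,"wx":0,"wy":0,"wz":0},
  ],
  newtons=45,
)

```text
time_s: 21.0
tool_pos: [556.3, -21.4, 107.2]
eef_rot: [3.141, 0.0, 1.579]
ft_force: [-1.3, 1.0, 10.4]
width: 51.3
gripper_force: 45.0
```

Emit:
apply_moves(
  targets=[
    {"x":0,"y":0,"z":0.01,"wx":0,"wy":0,"wz":-0.04},
    {"x":0,"y":0,"z":0,"wx":0,"wy":0,"wz":-0.04},
    {"x":0,"y":0,"z":0,"wx":0,"wy":0,"wz":-0.04},
    {"x":0,"y":0,"z":0,"wx":0,"wy":0,"wz":-0.04},
    {"x":0,"y":0,"z":0,"wx":0,"wy":0,"wz":-0.04},
    {"x":0,"y":0,"z":0,"wx":0,"wy":0,"wz":-0.04},
    {"x":0,"y":0,"z":0,"wx":0,"wy":0,"wz":-0.04},
    {"x":0,"y":0,"z":0,"wx":0,"wy":0,"wz":-0.04},
  ],
)

```text
time_s: 22.0
tool_pos: [556.6, -21.4, 107.0]
eef_rot: [3.141, 0.001, 2.588]
ft_force: [-0.3, 0.6, 10.1]
width: 51.5
gripper_force: 45.0
```

```bash
python3 -c "
from bench import telemetry
s=telemetry.observe();print(s['time_s'],s['eef_rot'],s['ft_force'],s['moment'],s['qpos'])"
```

```text
22.0 [3.14111965e+00 1.24772191e-03 2.58799783e+00] [-0.31296286  0.64497016 10.13758512] [ 0.0144074   0.0284602  -0.02976122] [-1.45643572e-01  5.27492661e-01  1.63620841e+00 -7.33990631e-05
  9.76558600e-01 -1.16280431e+00]
```

Emit:
apply_moves(
  targets=[
    {"x":0,"y":0,"z":0,"wx":0,"wy":0,"wz":-0.013},
    {"x":0,"y":0,"z":0,"wx":0,"wy":0,"wz":0},
    {"x":0,"y":0,"z":0,"wx":0,"wy":0,"wz":0},
    {"x":0,"y":0,"z":-0.1,"wx":0,"wy":0,"wz":0},
    {"x":0,"y":0,"z":-0.1,"wx":0,"wy":0,"wz":0},
    {"x":0,"y":0,"z":-0.1,"wx":0,"wy":0,"wz":0},
    {"x":0,"y":0,"z":-0.1,"wx":0,"wy":0,"wz":0},
    {"x":0,"y":0,"z":0,"wx":0,"wy":0,"wz":0},
  ],
)

```text
time_s: 23.0
tool_pos: [555.8, -21.3, 118.5]
eef_rot: [-3.141, -0.0, 2.625]
ft_force: [-0.1, 0.1, -0.1]
width: 51.5
gripper_force: 45.0
```

Emit:
apply_moves(
  targets=[
    {"x":0,"y":0,"z":-0.2,"wx":0,"wy":0,"wz":0},
    {"x":0,"y":0,"z":-0.3,"wx":0,"wy":0,"wz":0},
    {"x":0,"y":0,"z":-0.4,"wx":0,"wy":0,"wz":0},
    {"x":0,"y":0,"z":-0.4,"wx":0,"wy":0,"wz":0},
    {"x":0,"y":0,"z":-0.3,"wx":0,"wy":0,"wz":0},
    {"x":0,"y":0,"z":-0.2,"wx":0,"wy":0,"wz":0},
    {"x":0,"y":0,"z":0,"wx":0,"wy":0,"wz":0},
    {"x":0,"y":0,"z":0,"wx":0,"wy":0,"wz":0},
  ],
)

```text
time_s: 24.0
tool_pos: [555.8, -21.3, 172.2]
eef_rot: [-3.141, -0.0, 2.625]
ft_force: [0.1, 0.3, 0.2]
width: 51.3
gripper_force: 45.0
```

```bash
python3 - <<'E'
from h import *
s=telemetry.observe();t=s["tool_pos"];print(s["time_s"],t.round(1),s["width"])
p=vision.capture("side")
cv2.imwrite("pics/f.png",cv2.resize(p["color"][140:320,280:460,::-1],(600,600),interpolation=cv2.INTER_CUBIC))
E
```

```text
24.0 [555.8 -21.3 172.2] 51.25356136113663
```

View pics/f.png

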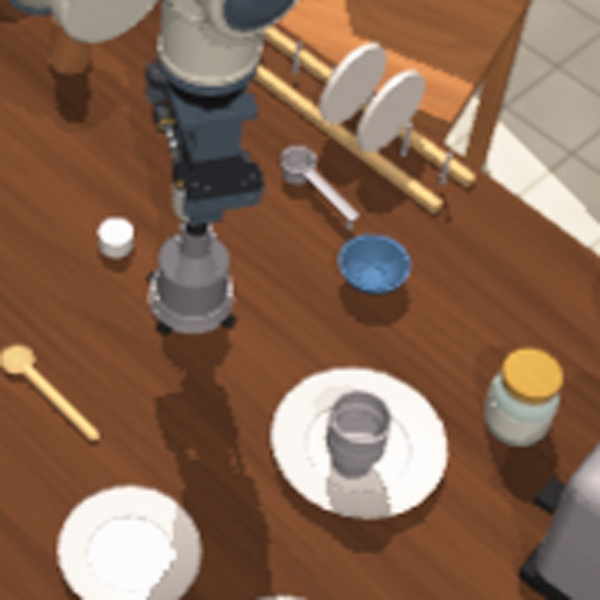

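The picture shows the bottle neck bare at (195,235), with the cap held in the gripper directly above it at (182,195). The nested cups stand upright at (358,430), and everything else is where it was. I'm handing the job in.

```bash
python3 -c "
from bench import ticket
print(ticket.close_job())"
```

```text
the job is handed in; nothing more can be done
None
```

The loose cup is nested upright in the cup on the plate, and the bottle's cap is off and held upright about 36 mm above the neck; I handed the job in at about 24 s of the 54 s limit, and no verdict came back.

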